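# Seat a mill's bayonet lid and hold it on the pulse mark

### The job

Fit the loose lid on the seed mill: set its two pins into the gaps in the collar and press it fully down against its springy seat for a moment. While it is down, twist it clockwise (seen from above) to the pulse mark half-way to the lock, without ever turning it on towards the lock, and finish still gripping it there against its return spring. Leave the jar, the bowl and the dough scraper where they are.

Things in the scene. Friction and masses are not known exactly. Their poses are not given: they have to be found in the camera images.
- lid: Loose round bayonet lid, about 120 g, upright on the table at first. Origin: centre of the skirt's underside, z up. Aluminium skirt 59 mm across, z 0 to 22 mm; black flange 80 mm across, z 22 to 28 mm. Two round pins, 8 mm thick, stick out along its +x and -x to 37 mm from the axis, centred at z 4 mm. A bright line on the flange above each pin. A half turn makes no difference.
- lid_grip (a point): On the lid's axis, 51 mm above its underside, inside the flat-sided grey grip bar, which runs along the lid's x (over the pins): 56 mm long, 14 mm wide, from 28 to 62 mm above the underside.
- mill: Seed mill fixed to the table, grey, round, 124 mm across. Origin: centre of its underside, z up. On top an aluminium collar, 104 mm across. The lid goes in with its x along the mill's x (either way round, 5 degrees of play); its origin then rests at mill z 122.5 mm on the sprung seat, too high to turn; pressed fully down: 114.5 mm; once turned, the seat lifts it against the lip: 116 mm.
- collar (a point): Centre of the collar's mouth, at its top face, mill z 131 mm. Mouth 63 mm across; its lip is 7 mm thick, the pins turn beneath it in a groove 78 mm across. Two gaps 15 mm wide in the lip, on the mill's +x and -x sides, let the pins in; a small black square (5 mm) on the collar marks each gap.
- pulse_mark (a point): Pulse mark: long thin raised black bar (11 x 3 mm) on the collar top, 45 degrees clockwise from the +x gap, 45 mm from the axis (this point); another lies opposite. The lid's bar must point at these two. The big black squares (10 mm) at 90 degrees clockwise are the lock, where the turn ends.
- seat (a joint): Travel of the sprung seat in the mill, m: 0 up, 0.008 fully down. Its spring pushes up with 3.5 N at the top and 5.5 N at the bottom, so the lid's weight alone does not sink it.
- drive_ring (a joint): Turn of the drive ring on the seat, rad, clockwise from above: 0 at rest, 1.5 at the lock stop. The lid's pins drop between its dogs and carry it along with up to 0.1 rad of play each way (it lags the lid). A return spring turns it back to 0: 0.08 N m at 0, 0.16 N m half-way.
- jar: Bystander: amber glass jar with steel cap, 60 mm across, 95 mm tall, origin at its underside.
- bowl: Bystander: small steel bowl, 116 mm across, 50 mm tall, origin at its underside.
- scraper: Bystander: dough scraper lying flat, steel blade 150 x 100 mm with a round wooden handle 26 mm thick; origin under the middle of the blade.
There are look-alikes about, which are no part of the job. What is shaped like the lid but blue or turquoise is not meant.

How it is judged:
On the way:
1. the lid is in the collar with its pins in the gaps and pressed fully down, not yet twisted (horizontal distance between lid and collar below 0.004 m and angle between lid's own z axis and vertical below 0.1 rad and value of joint seat above 0.006 m and z of lid in the frame of mill below 0.1175 m and value of joint drive_ring below 0.2 rad and angle between the x axis of lid and the x axis of mill, either way round below 0.25 rad), for 0.2 s.
At the end, for the whole second after the job is handed in: The lid sits level in the collar (within 4 mm of its axis), pins beneath the lip, its bar within 10 degrees of the pulse mark (45 degrees clockwise from the gaps), still, with the drive ring carried round, and the gripper still holding it with at least 1 N (horizontal distance between lid and collar below 0.004 m and angle between lid's own z axis and vertical below 0.1 rad and z of lid in the frame of mill between 0.111 and 0.1185 m and angle between the x axis of lid and the x axis of mill, either way round between 0.605 and 0.965 rad and value of joint drive_ring above 0.45 rad and contact force between the fingers and lid above 1 N and linear speed of lid below 0.02 m/s and angular speed of lid below 0.15 rad/s); the arm keeps its last pose, push and grip.
It fails at once if the lid is turned on towards the lock (ring beyond 1.1 rad) (value of joint drive_ring above 1.1 rad).
It fails at once if the jar is shifted by more than 30 mm (distance of jar from where it was at the start of the episode above 0.03 m).
It fails at once if the bowl is shifted by more than 30 mm (distance of bowl from where it was at the start of the episode above 0.03 m).
It fails at once if the scraper is shifted by more than 30 mm (distance of scraper from where it was at the start of the episode above 0.03 m).
It also fails if it takes over 48 s, if anything falls off the work surface, if the arm or the gripper's body presses on something with over 40 N, if the wrist force passes 120 N, or if a joint passes its speed limit or range.

### The arm

A 6-joint arm with a two-finger parallel gripper is mounted at the origin on the work surface. World frame = base frame: x ahead of the robot, y to its left, z up, the work surface at z = 0. Lengths are in m, angles in rad, forces in N, time in s.
With the tool pointing down it reaches from about 0.35 to 0.775 m from the base axis. Payload 5.5 kg.
Tool frame: the origin (TCP) lies midway between the tips of the shut fingers; the grasp point (between the pads) lies r.hold_point_z behind it (r.hold_point_z is the distance from the TCP to the grasp point, in m); x points along the fingers, y is the direction in which the jaws open and shut, and the axes are right-handed (so a half turn about x gives the same grasp; the last joint's range is limited). The gripper opens to 85 mm and grips with 20 to 120 N. Pads are 22 mm wide; open, the fingers measure 114 mm over their backs; the gripper's body (76 mm by 85 mm) begins 54 mm behind the grasp point. The pads swing forward as they close: fully open they stand 13 mm farther back than shut.
Start: joints at [0.998, 0.313, 0.046, 1.304, 0, 1.431], TCP at [0.241, 0.522, 0.231] pointing down, gripper open.
Joint ranges: [-2.76, 2.76], [-0.86, 1.69], [-1.03, 1.26], [-2.2, 2.34], [-1.47, 1.5], [-3.14, 3.14]. Speed limits (rad/s): [2.57, 2.57, 3.14, 3.14, 3.14, 3.14].

### API

Orientations are given as a unit quaternion [x, y, z, w].
In Python, from workcell import r gives the robot as it stands.
- The arm moves only by the shell command python3 -m handwheel 'ROWS' [FORCE]. ROWS is JSON, a list of rows, each an object of numbers: "tx", "ty", "tz": the shift along the tool's x, y, z in m; "twist": the turn about the tool's x in degrees; "hand": the finger opening in m, from 0 to 0.0854. In form: [{"tx": .., "ty": .., "tz": .., "twist": .., "hand": ..}, ...]. A call has 1 to 10 rows; each row is the pose to reach, as a shift and turn from the pose commanded when the call began, along the tool's axes at that moment; what a row does not reach only later rows make up. A row lasts 1/12 s, in which the tool goes at most 41.7 mm and 7.16 degrees, less where a joint would pass 70% of its speed; a pose out of reach is approached as far as the arm can. A call with a gripper value outside its range is refused whole. The fingers move at their own pace and stop on an object; FORCE is the grip in N (left out, the last holds). Time passes only in rows, so rows that repeat a pose let the fingers close. It gives the time, the measured TCP pose, the force and the opening at its end, in the units of the state.
- r.read_state(): the state, without advancing time (a new reading comes with each control period).
- r.read_camera(name): name is "scene" or "top"; returns a dict with "img" (384x512x3 uint8, red, green, blue), "z_map" (384x512 float32, m along the optical axis (not along the pixel's ray), 0 where there is no reading), "mtx" (3x3 intrinsics, pixels), "rvec" (rotation vector, rad) and "tvec" (3), from world to camera coordinates, as OpenCV has them. Camera axes: x right, y down, z forward; pixel columns grow to the right and rows downward; lengths in m; the calibration is good to about 2 mm. A picture is of the moment at which its call begins.
- r.close_job(): hands the job in, once; it reports no verdict.
Trained networks look in a picture, given as the dict that the camera call returned (one of the last four; its "shot" number tells which), for a name from the list of things; names that differ only in an ending like _2 or _b are one class to them, and where a whole thing is asked for, a point or a joint stands for the part that bears it (a point fixed in the world has none). Each returns a list of dicts, best first, with "score" (0 to 1); they miss things now and then, are a little off and sometimes report something else, mostly with a low value. They report only what shows in the picture. A call takes as long as a camera call. They do not tell look-alikes from the thing itself.
- r.search_frame(picture, thing): "centre" ([x, y, z] in m, in the coordinates of the camera as it stood for that picture, good to about 4 mm: the middle of the surface that is visible of it).
- r.spot_point(picture, thing): "centre" ([x, y, z] in m, in the coordinates of the camera as it stood for that picture, good to about 4 mm: a listed point, or the origin of a listed thing).
The state is a dict: "clock": time; "joint_pos": joint angles; "qd": joint speeds; "joint_efforts": joint torques, N m; "tool_pos": TCP position; "eef_rot": TCP orientation; "contact_force": force on the tool from outside, world axes, zero at the start; "ft_torque": the same for the moment, N m; "finger_gap": finger opening in m.
Only numpy, scipy, OpenCV 4.12 (cv2) and the standard library are available. Lean on these libraries where they do the work, as an engineer would, in place of code of your own. Each camera call takes 0.05 s, during which the arm holds its last target.

## Working session

There is one attempt and no reset: what is moved stays moved. The work goes in short steps, Python scripts to look and compute and a shell command to move; the robot and the scene stay as the last step left them, time stands still between calls to the robot, and variables do not carry over. Pictures are saved under pics/ and viewed, and the job is handed in when it is done.

```bash
ls; mkdir -p pics; cat > h.py <<'E'
from workcell import r
import numpy as np, cv2
from scipy.spatial.transform import Rotation as R
def cam(n):
    p=r.read_camera(n); p['R']=cv2.Rodrigues(np.array(p['rvec'],float))[0]; p['t']=np.array(p['tvec'],float).ravel(); return p
def c2w(p,c): return p['R'].T@(np.array(c)-p['t'])
def px2w(p,u,v,z=None):
    K=p['mtx']; ray=np.linalg.inv(K)@[u,v,1]
    if z is None: return c2w(p,ray*p['z_map'][int(round(v)),int(round(u))])
    o=-p['R'].T@p['t']; d=p['R'].T@ray
    return o+d*(z-o[2])/d[2]
def w2px(p,X): 
    c=p['R']@np.array(X)+p['t']; q=p['mtx']@c; return q[:2]/q[2]
def save(p,f,box=None,s=1):
    im=p['img'][:,:,::-1]
    if box: im=im[box[1]:box[3],box[0]:box[2]]
    cv2.imwrite('pics/'+f,cv2.resize(im,None,fx=s,fy=s,interpolation=cv2.INTER_CUBIC))
E
python3 - <<'E'
from h import *
s=r.read_state(); print(s, r.hold_point_z)
for n in ['scene','top']:
    p=cam(n); save(p,n+'1.png'); print(n,'campos',-p['R'].T@p['t'])
    for th in ['lid','mill','jar','bowl','scraper']:
        for d in r.search_frame(p,th)[:3]: print(th,d['score'],c2w(p,d['centre']).round(3),w2px(p,c2w(p,d['centre'])).round())
    for th in ['lid_grip','collar','pulse_mark','lid','mill']:
        for d in r.spot_point(p,th)[:3]: print('pt',th,d['score'],c2w(p,d['centre']).round(3))
E
```

```text
pics
{'clock': 0.0, 'joint_pos': array([ 9.98399079e-01,  3.14036415e-01,  4.49660145e-02,  1.30355166e+00,
       -2.43915135e-06,  1.43124123e+00]), 'qd': array([-0.00032393, -0.00110953,  0.00200541, -0.00048814,  0.00059166,
        0.00089323]), 'joint_efforts': array([ 3.39891631e-03, -4.80626428e+01,  2.98533690e+01,  1.93039019e-02,
       -4.81290954e-05, -2.07227888e-07]), 'tool_pos': array([0.24089961, 0.52155695, 0.23038305]), 'eef_rot': array([ 0.15123559,  0.69083542, -0.15244624,  0.69038712]), 'contact_force': array([-0.77592078,  0.38885798, -0.10841421]), 'ft_torque': array([-0.00585746, -0.00695451, -0.02437719]), 'finger_gap': 0.08496245700250242} 0.0187
scene campos [1.0883267  0.30381095 0.84291309]
lid 0.81 [0.481 0.116 0.027] [318. 202.]
lid 0.66 [0.56  0.235 0.028] [345. 242.]
lid 0.61 [0.599 0.115 0.026] [297. 231.]
mill 0.71 [0.601 0.113 0.024] [296. 232.]
mill 0.61 [ 0.506 -0.114  0.1  ] [246. 156.]
jar 0.79 [0.744 0.025 0.082] [237. 243.]
jar 0.72 [ 0.757 -0.279 -0.001] [149. 210.]
jar 0.61 [0.677 0.287 0.021] [343. 289.]
bowl 0.84 [0.681 0.289 0.022] [34
[... 348 characters left out ...]
mill 0.74 [ 0.481 -0.133 -0.003]
top campos [0.43451799 0.0171588  1.04985471]
lid 0.73 [0.592 0.11  0.032] [209. 200.]
lid 0.7 [0.548 0.223 0.027] [161. 218.]
lid 0.62 [0.472 0.103 0.025] [211. 251.]
mill 0.79 [ 0.474 -0.129  0.121] [315. 248.]
jar 0.81 [0.72  0.008 0.094] [251. 141.]
bowl 0.69 [0.699 0.295 0.019] [134. 158.]
scraper 0.92 [ 0.752 -0.286  0.004] [367. 140.]
pt lid_grip 0.95 [0.475 0.107 0.049]
pt lid_grip 0.7 [0.598 0.11  0.05 ]
pt lid_grip 0.61 [0.549 0.231 0.053]
pt collar 0.6 [ 0.481 -0.134  0.127]
pt pulse_mark 0.55 [ 0.497 -0.181  0.133]
pt lid 0.94 [ 0.471  0.106 -0.003]
pt lid 0.87 [0.553 0.229 0.002]
pt lid 0.71 [0.594 0.111 0.003]
pt mill 0.86 [ 0.481 -0.136 -0.003]
```

View pics/scene1.png

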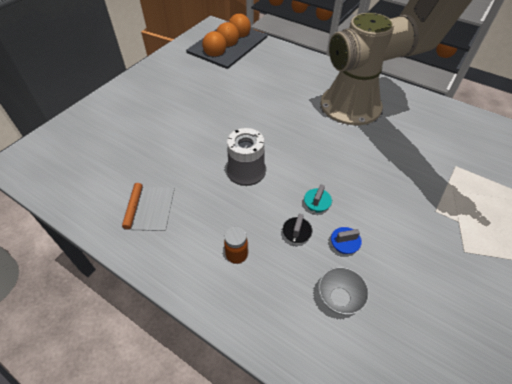

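View pics/top1.png

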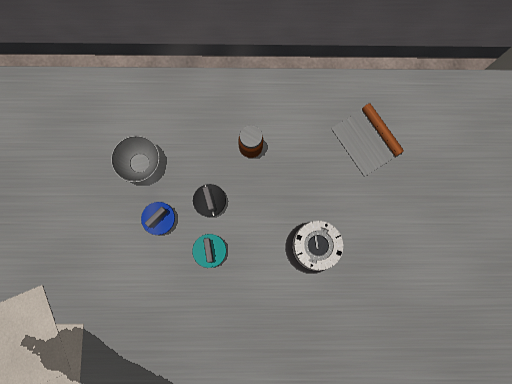

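```bash
python3 - <<'E'
from h import *
p=cam('top'); save(p,'top2lids.png',(130,170,260,280),6); save(p,'top2mill.png',(260,195,370,305),5)
p=cam('scene'); save(p,'scene2.png',(200,110,380,270),4)
E
```

```text
(no output)
```

Three lid shapes show in the top view: black at (209,200), blue at (158,218) and turquoise at (209,251). The description calls for a black flange, so the lid is the one at (209,200), which is (297,231) in the scene view. The mill is at (318,246). I'll confirm with enlarged crops.

View pics/top2lids.png

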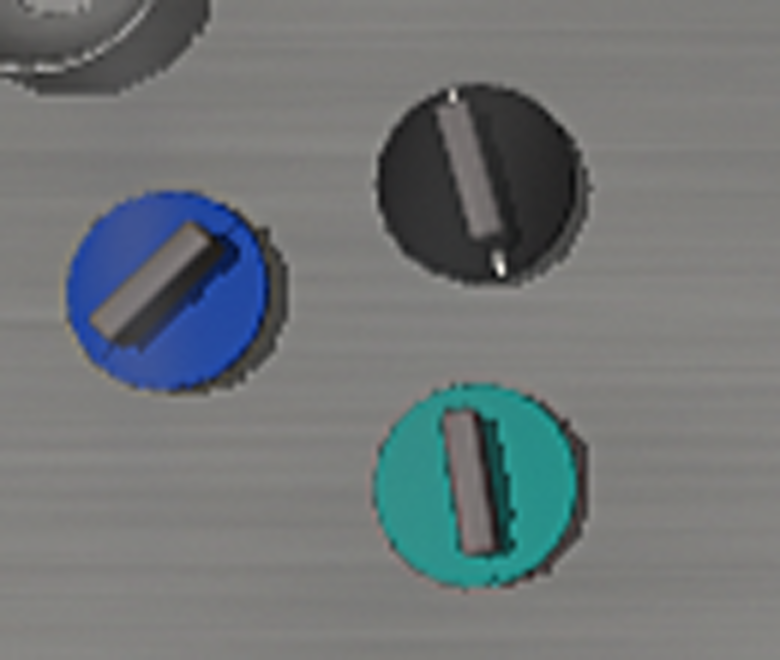

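View pics/top2mill.png

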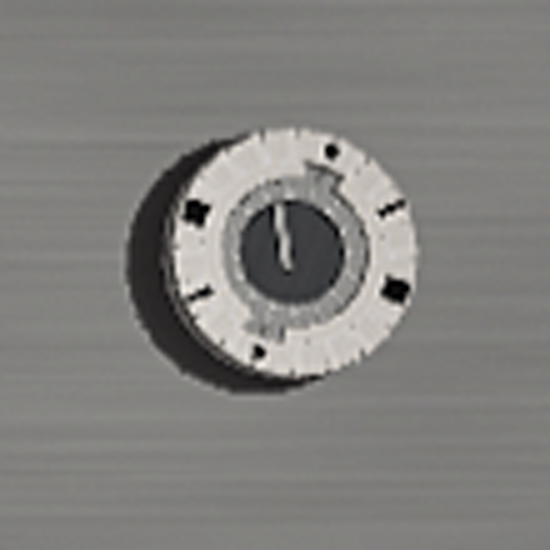

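View pics/scene2.png

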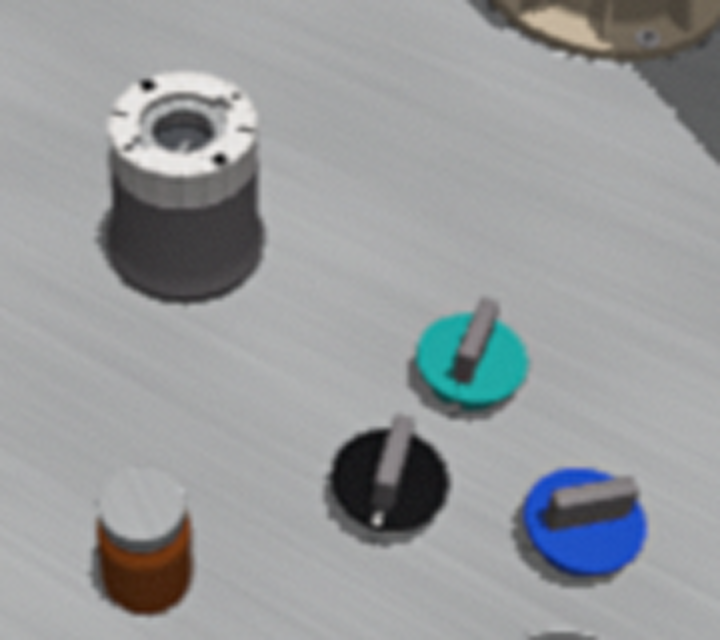

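The crops confirm it. The black lid has bright lines at crop (453,97) and (500,262). The collar's gap squares are at crop (332,150) and (259,352), the thin pulse bars at (390,208) and (200,293), and the lock squares at (397,290) and (197,212). Next I'll measure accurately.

```bash
cat > meas.py <<'E'
from h import *
def blobs(p,mask,z,amin=3):
    n,l,st,c=cv2.connectedComponentsWithStats(mask.astype(np.uint8)); return [(st[i,4],c[i].round(1),px2w(p,*c[i],z)) for i in range(1,n) if st[i,4]>=amin]
E
python3 - <<'E'
from meas import *
from scipy.optimize import least_squares
L=[];M=[]
def circ(P,rad=None):
    P=np.array(P)
    f=lambda q:np.hypot(P[:,0]-q[0],P[:,1]-q[1])-q[2]
    s=least_squares(f,[*P.mean(0),.04],loss='soft_l1',f_scale=.001); return s.x
for k in range(3):
    for n in ['top','scene']:
        p=cam(n)
        # world coordinates map
        H,W=p['z_map'].shape; v,u=np.mgrid[:H,:W]
        K=p['mtx']; z=p['z_map']; C=np.stack([(u-K[0,2])/K[0,0]*z,(v-K[1,2])/K[1,1]*z,z],-1)
        X=(C-p['t'])@p['R']
        X0=X.reshape(-1,3)
        def near(c,r,z0,z1): return (np.hypot(X[...,0]-c[0],X[...,1]-c[1])<r)&(X[...,2]>z0)&(X[...,2]<z1)
        m=near((.595,.111),.05,.022,.034)   # flange top
        # outline from plane-projected pixels
        cs,_=cv2.findContours((near((.595,.111),.05,.02,.075)).astype(np.uint8),cv2.RETR_EXTERNAL,cv2.CHAIN_APPROX_NONE)
        cnt=max(cs,key=len)[:,0]; P=[px2w(p,*q,.028)[:2] for q in cnt]
        print(n,'flange',circ(P).round(4), 'zmed',np.median(X[m][:,2]).round(4))
        g=near((.595,.111),.05,.05,.072); Q=X[g]
        if len(Q)>10:
            q=Q[:,:2]; c,(w,h),a=cv2.minAreaRect(q.astype(np.float32)); 
            e,V=np.linalg.eigh(np.cov(q.T)); d=V[:,1]; print('  grip',len(Q),np.array(c).round(4),q.mean(0).round(4),w,h,'ang',np.degrees(np.arctan2(d[1],d[0])).round(1)%180,'z',np.median(Q[:,2]).round(4))
        m=near((.483,-.133),.06,.124,.138)
        cs,_=cv2.findContours(m.astype(np.uint8),cv2.RETR_EXTERNAL,cv2.CHAIN_APPROX_NONE)
        cnt=max(cs,key=len)[:,0]; P=[px2w(p,*q,.131)[:2] for q in cnt]
        cc=circ(P); print('  collar',cc.round(4),'z',np.median(X[m][:,2]).round(4))
        # dark marks
        gray=p['img'].mean(2); 
        PW=np.array([px2w(p,a,b,.131) for a,b in zip(u.ravel(),v.ravel())]).reshape(H,W,3)
        rr=np.hypot(PW[...,0]-cc[0],PW[...,1]-cc[1])
        if k==0:
            for b in blobs(p,(rr>.036)&(rr<.0495)&(gray<110),.131): 
                d=b[2][:2]-cc[:2]; print('    mark',b[0],b[1],'r',np.hypot(*d).round(4),'ang',np.degrees(np.arctan2(d[1],d[0])).round(1))
            PW=np.array([px2w(p,a,b,.028) for a,b in zip(u.ravel(),v.ravel())]).reshape(H,W,3)
            rr=np.hypot(PW[...,0]-.595,PW[...,1]-.111)
            for b in blobs(p,(rr>.029)&(rr<.042)&(gray>130),.028,1): print('    line',b[0],b[1],b[2].round(4))
s=r.read_state(); Rt=R.from_quat(s['eef_rot']).as_matrix(); print(Rt.round(3))
E
```

```text
top flange [0.5922 0.1093 0.0386] zmed 0.0266
  grip 145 [0.5929 0.1095] [0.5918 0.1091] 0.05602988228201866 0.013802475295960903 ang 15.900000000000006 z 0.0606
  collar [ 0.4797 -0.1344  0.0513] z 0.1297
    mark 7 [325.7 225. ] r 0.0461 ang -21.9
    mark 8 [324.9 228.9] r 0.0376 ang -23.7
    mark 20 [298.8 237.2] r 0.0447 ang 68.0
    mark 7 [337.3 236.7] r 0.0449 ang -66.9
    mark 18 [338.2 252.4] r 0.045 ang -110.5
    mark 8 [300.  253.2] r 0.0431 ang 113.7
    mark 6 [311.2 265.3] r 0.0457 ang 159.1
    line 1 [200. 185.] [0.6291 0.1315 0.028 ]
    line 2 [205.  185.5] [0.6279 0.1194 0.028 ]
    line 27 [192.9 196.5] [0.6009 0.148  0.028 ]
    line 2 [194.5 209.5] [0.5695 0.1434 0.028 ]
    line 3 [213. 214.] [0.5587 0.099  0.028 ]
scene flange [0.5948 0.1128 0.0392] zmed 0.0275
  grip 110 [0.594  0.1123] [0.5972 0.1136] 0.05611889809370041 0.013809539377689362 ang 15.900000000000006 z 0.061
  collar [ 0.4832 -0.1307  0.0525] z 0.1299
    mark 4 [236.8 131.2] r 0.0472 ang -113.3
    mark 7 [254.6 149.7] r 0.0436 ang 70.4
    line 2 [290.5 217. ] [0.5712 0.0781 0.028 ]
    l
[... 621 characters left out ...]
 0.1297
scene flange [0.5948 0.1128 0.0392] zmed 0.0275
  grip 109 [0.595  0.1127] [0.5977 0.1136] 0.056585151702165604 0.013575551100075245 ang 15.599999999999994 z 0.061
  collar [ 0.4834 -0.1307  0.0525] z 0.1301
top flange [0.5922 0.1093 0.0387] zmed 0.0267
  grip 145 [0.5926 0.1095] [0.5918 0.1091] 0.055960703641176224 0.013834649696946144 ang 16.30000000000001 z 0.06
  collar [ 0.4797 -0.1344  0.0512] z 0.1296
scene flange [0.5948 0.1128 0.0392] zmed 0.0275
  grip 108 [0.5953 0.1127] [0.5969 0.1135] 0.05620092526078224 0.013862616382539272 ang 15.699999999999989 z 0.0611
  collar [ 0.4833 -0.1306  0.0525] z 0.1301
[[ 0.     0.419  0.908]
 [ 0.     0.908 -0.419]
 [-1.     0.    -0.   ]]
```

```bash
cat > go.py <<'E'
# usage: go.py x y z yawbar(deg, tool y dir) -> shifts in tool axes
import sys
from h import *
s=r.read_state(); Rt=R.from_quat(s['eef_rot']).as_matrix()
x,y,z,yaw=map(float,sys.argv[1:5])
d=np.array([x,y,z])-s['tool_pos']; t=Rt.T@d
yn=np.degrees(np.arctan2(Rt[1,1],Rt[0,1])); tw=-((yaw-yn+180)%360-180)
print('clock',round(s['clock'],2),'tcp',s['tool_pos'].round(4),'yaw_y',yn.round(2),'gap',round(s['finger_gap'],4),'F',s['contact_force'].round(1),'T',s['ft_torque'].round(2),'j6',s['joint_pos'][5].round(3),'tilt',np.degrees(np.arccos(-Rt[2,0])).round(2))
print('tx,ty,tz',t.round(4),'twist',tw.round(2))
E
python3 -m handwheel '[{"tz":0.04,"ty":-0.018,"twist":-5,"hand":0.06},{"tz":0.08,"ty":-0.036,"twist":-10,"hand":0.06},{"tz":0.115,"ty":-0.053,"twist":-15,"hand":0.06},{"tz":0.15,"ty":-0.07,"twist":-20,"hand":0.06},{"tz":0.185,"ty":-0.085,"twist":-25,"hand":0.06},{"tz":0.22,"ty":-0.1,"twist":-30,"hand":0.06},{"tz":0.255,"ty":-0.117,"twist":-35,"hand":0.06},{"tz":0.29,"ty":-0.133,"twist":-41,"hand":0.06},{"tz":0.325,"ty":-0.149,"twist":-41,"hand":0.06},{"tz":0.36,"ty":-0.165,"twist":-41,"hand":0.06}]' 80; python3 go.py .5935 .111 .16 106.2
```

```text
clock 1.5 tcp [0.2412 0.522  0.2313] yaw_y 65.2 gap 0.0854 F [-0.   0.3 -0.1] T [-0.04  0.    0.01] j6 1.431 tilt 0.0
tx,ty,tz [ 0.0713 -0.2254  0.4922] twist -41.0validation failed for argument at $[0]...
```

```bash
python3 -m handwheel '[{"tx":0,"ty":-0.018,"tz":0.04,"twist":-5,"hand":0.06},{"tx":0,"ty":-0.036,"tz":0.08,"twist":-10,"hand":0.06},{"tx":0,"ty":-0.053,"tz":0.115,"twist":-15,"hand":0.06},{"tx":0,"ty":-0.07,"tz":0.15,"twist":-20,"hand":0.06},{"tx":0,"ty":-0.085,"tz":0.185,"twist":-25,"hand":0.06},{"tx":0,"ty":-0.1,"tz":0.22,"twist":-30,"hand":0.06},{"tx":0,"ty":-0.117,"tz":0.255,"twist":-35,"hand":0.06},{"tx":0,"ty":-0.133,"tz":0.29,"twist":-41,"hand":0.06},{"tx":0,"ty":-0.149,"tz":0.325,"twist":-41,"hand":0.06},{"tx":0,"ty":-0.165,"tz":0.36,"twist":-41,"hand":0.06}]' 80; python3 go.py .5935 .111 .16 106.2
```

```text
clock: 2.33
tool_pos: [0.4998, 0.2196, 0.2315]
eef_rot: [-0.1, 0.7, 0.1, 0.7]
contact_force: [0.6, 0.6, 0.1]
finger_gap: 0.0597
clock 2.33 tcp [0.4998 0.2196 0.2315] yaw_y 106.21 gap 0.0597 F [0.6 0.6 0.1] T [ 0.07 -0.08 -0.  ] j6 -0.016 tilt 0.04
tx,ty,tz [ 0.0716 -0.1304  0.0596] twist 0.01
```

```bash
python3 -m handwheel '[{"tx":0.02,"ty":-0.033,"tz":0.015,"twist":0,"hand":0.06},{"tx":0.04,"ty":-0.066,"tz":0.03,"twist":0,"hand":0.06},{"tx":0.055,"ty":-0.1,"tz":0.045,"twist":0,"hand":0.06},{"tx":0.0716,"ty":-0.1304,"tz":0.0596,"twist":0,"hand":0.06},{"tx":0.0716,"ty":-0.1304,"tz":0.0596,"twist":0,"hand":0.06},{"tx":0.0716,"ty":-0.1304,"tz":0.0596,"twist":0,"hand":0.06}]'; python3 go.py .5935 .111 .0335 106.2; python3 - <<'E'
from h import *
p=cam('scene'); save(p,'s3.png',(230,130,390,290),4)
E
```

```text
clock: 2.83
tool_pos: [0.5925, 0.1109, 0.1579]
eef_rot: [-0.098, 0.701, 0.099, 0.699]
contact_force: [-0.1, 0.1, 0.5]
finger_gap: 0.0599
clock 2.83 tcp [0.5925 0.1109 0.1579] yaw_y 106.01 gap 0.0599 F [-0.1  0.1  0.5] T [0.02 0.02 0.02] j6 -0.228 tilt 0.17
tx,ty,tz [ 0.1244 -0.0003  0.0014] twist -0.19
```

View pics/s3.png

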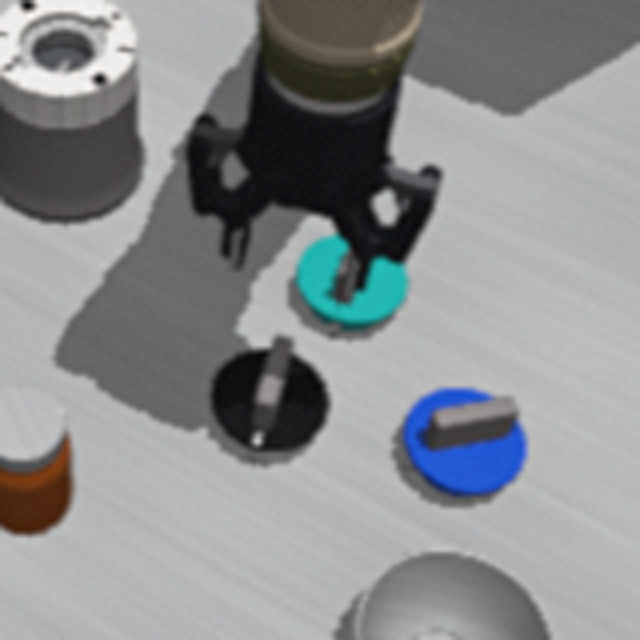

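The open gripper hovers over the black lid at crop (270,405), with its fingers either side of the bar. Going down now.

```bash
python3 -m handwheel '[{"tx":0.03,"ty":0,"tz":0.001,"twist":0,"hand":0.05},{"tx":0.06,"ty":0,"tz":0.001,"twist":0,"hand":0.05},{"tx":0.09,"ty":0,"tz":0.001,"twist":0,"hand":0.05},{"tx":0.11,"ty":0,"tz":0.001,"twist":0,"hand":0.05},{"tx":0.12,"ty":0,"tz":0.001,"twist":0,"hand":0.05},{"tx":0.123,"ty":0,"tz":0.001,"twist":0,"hand":0.05},{"tx":0.123,"ty":0,"tz":0.001,"twist":0,"hand":0.05}]'; python3 go.py .5935 .111 .0335 106.2
```

```text
clock: 3.47
tool_pos: [0.5932, 0.1138, 0.0372]
eef_rot: [-0.1, 0.7, 0.1, 0.7]
contact_force: [0.3, 0.4, 0.2]
finger_gap: 0.05
clock 3.47 tcp [0.5932 0.1138 0.0372] yaw_y 106.28 gap 0.05 F [0.3 0.4 0.2] T [-0.03 -0.01  0.03] j6 -0.227 tilt 0.01
tx,ty,tz [ 0.0037 -0.0028 -0.0005] twist 0.08
```

```bash
python3 -m handwheel '[{"tx":0.003,"ty":-0.003,"tz":0,"twist":0,"hand":0.05},{"tx":0.003,"ty":-0.003,"tz":0,"twist":0,"hand":0.05},{"tx":0.003,"ty":-0.003,"tz":0,"twist":0,"hand":0.05},{"tx":0.003,"ty":-0.003,"tz":0,"twist":0,"hand":0.05}]'; python3 go.py .5935 .111 .0335 106.2
```

```text
clock: 3.8
tool_pos: [0.595, 0.11, 0.0348]
eef_rot: [-0.1, 0.699, 0.1, 0.701]
contact_force: [0.2, -0.1, 0.9]
finger_gap: 0.0497
clock 3.8 tcp [0.595  0.11   0.0348] yaw_y 106.19 gap 0.0497 F [ 0.2 -0.1  0.9] T [-0.04  0.02 -0.05] j6 -0.232 tilt 0.11
tx,ty,tz [ 0.0013  0.0014 -0.0012] twist -0.01
```

Good. Close the fingers.

```bash
python3 -m handwheel '[{"tx":0.001,"ty":0,"tz":-0.001,"twist":0,"hand":0.03},{"tx":0.001,"ty":0,"tz":-0.001,"twist":0,"hand":0.02},{"tx":0.001,"ty":0,"tz":-0.001,"twist":0,"hand":0.0},{"tx":0.001,"ty":0,"tz":-0.001,"twist":0,"hand":0.0},{"tx":0.001,"ty":0,"tz":-0.001,"twist":0,"hand":0.0},{"tx":0.001,"ty":0,"tz":-0.001,"twist":0,"hand":0.0},{"tx":0.001,"ty":0,"tz":-0.001,"twist":0,"hand":0.0},{"tx":0.001,"ty":0,"tz":-0.001,"twist":0,"hand":0.0}]' 80; for i in 1 2 3; do python3 go.py .5935 .111 .0335 106.2; done
python3 - <<'E'
from h import *
p=cam('scene'); save(p,'s4.png',(230,130,390,290),4)
E
```

```text
clock: 4.47
tool_pos: [0.5933, 0.1098, 0.0329]
eef_rot: [-0.1, 0.7, 0.1, 0.7]
contact_force: [-0.1, 0.6, 2.8]
finger_gap: 0.0125
clock 4.47 tcp [0.5933 0.1098 0.0329] yaw_y 106.2 gap 0.0125 F [-0.1  0.6  2.8] T [-0.    0.15 -0.04] j6 -0.233 tilt 0.02
tx,ty,tz [-0.0006  0.0011  0.0005] twist 0.0
clock 4.47 tcp [0.5933 0.1098 0.0329] yaw_y 106.2 gap 0.0125 F [-0.1  0.6  2.8] T [-0.    0.15 -0.04] j6 -0.233 tilt 0.02
tx,ty,tz [-0.0006  0.0011  0.0005] twist 0.0
clock 4.47 tcp [0.5933 0.1098 0.0329] yaw_y 106.2 gap 0.0125 F [-0.1  0.6  2.8] T [-0.    0.15 -0.04] j6 -0.233 tilt 0.02
tx,ty,tz [-0.0006  0.0011  0.0005] twist 0.0
```

View pics/s4.png

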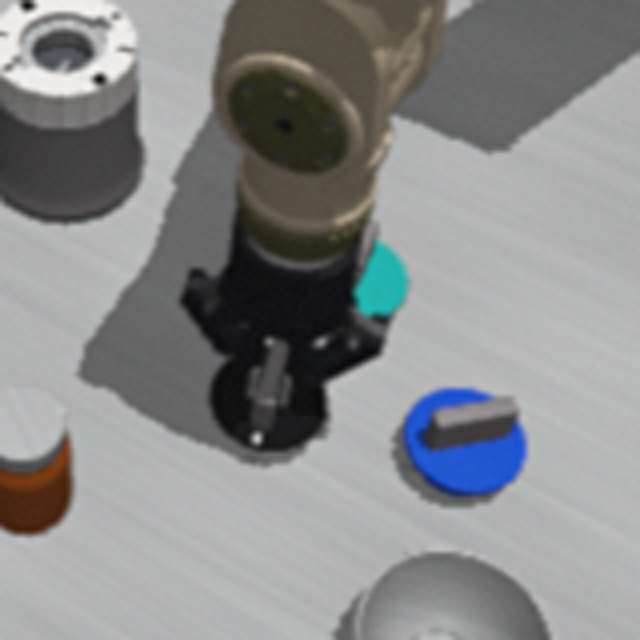

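The bar is gripped with a gap of 12.5 mm. Lift.

```bash
python3 -m handwheel '[{"tx":-0.01,"ty":0,"tz":0,"twist":0,"hand":0},{"tx":-0.03,"ty":0,"tz":0,"twist":0,"hand":0},{"tx":-0.06,"ty":0,"tz":0,"twist":0,"hand":0},{"tx":-0.09,"ty":0,"tz":0,"twist":0,"hand":0},{"tx":-0.12,"ty":0,"tz":0,"twist":0,"hand":0},{"tx":-0.145,"ty":0,"tz":0,"twist":0,"hand":0},{"tx":-0.16,"ty":0,"tz":0,"twist":0,"hand":0},{"tx":-0.165,"ty":0,"tz":0,"twist":0,"hand":0},{"tx":-0.165,"ty":0,"tz":0,"twist":0,"hand":0}]' 80; python3 go.py .4813 -.1337 .195 68.5
```

```text
clock: 5.27
tool_pos: [0.5941, 0.1098, 0.1994]
eef_rot: [-0.1, 0.699, 0.1, 0.701]
contact_force: [0.6, -0.8, -0.5]
finger_gap: 0.0129
clock 5.27 tcp [0.5941 0.1098 0.1994] yaw_y 106.2 gap 0.0129 F [ 0.6 -0.8 -0.5] T [-0.02  0.02 -0.03] j6 -0.233 tilt 0.17
tx,ty,tz [ 0.004  -0.2023 -0.1762] twist 37.7
```

```bash
python3 -m handwheel '[{"tx":0,"ty":-0.015,"tz":-0.013,"twist":3,"hand":0},{"tx":0,"ty":-0.04,"tz":-0.035,"twist":8,"hand":0},{"tx":0,"ty":-0.065,"tz":-0.056,"twist":13,"hand":0},{"tx":0,"ty":-0.09,"tz":-0.078,"twist":18,"hand":0},{"tx":0,"ty":-0.115,"tz":-0.1,"twist":23,"hand":0},{"tx":0,"ty":-0.14,"tz":-0.122,"twist":28,"hand":0},{"tx":0,"ty":-0.165,"tz":-0.144,"twist":33,"hand":0},{"tx":0,"ty":-0.185,"tz":-0.161,"twist":36,"hand":0},{"tx":0,"ty":-0.2023,"tz":-0.1762,"twist":37.7,"hand":0},{"tx":0,"ty":-0.2023,"tz":-0.1762,"twist":37.7,"hand":0}]' 80; python3 go.py .4813 -.1337 .195 68.5
python3 - <<'E'
from h import *
p=cam('scene'); save(p,'s5.png',(180,60,330,200),5)
p=cam('top'); save(p,'t5.png',(250,180,380,310),5)
E
```

```text
clock: 6.1
tool_pos: [0.478, -0.1364, 0.1959]
eef_rot: [0.134, 0.696, -0.134, 0.693]
contact_force: [0.4, -0.4, -0.8]
finger_gap: 0.0127
clock 6.1 tcp [ 0.478  -0.1364  0.1959] yaw_y 68.18 gap 0.0127 F [ 0.4 -0.4 -0.8] T [ 0.03 -0.02  0.03] j6 -0.058 tilt 0.21
tx,ty,tz [0.0009 0.0037 0.0021] twist -0.32
```

View pics/s5.png

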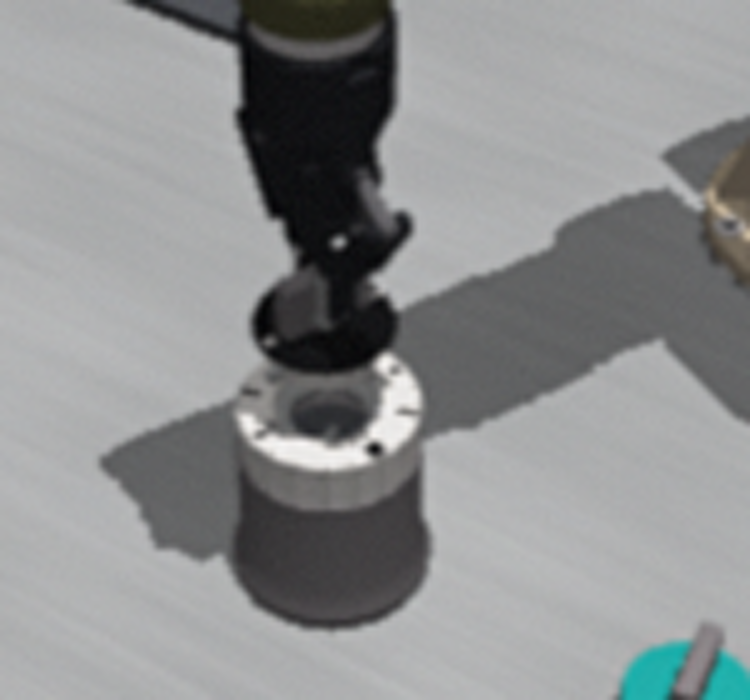

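View pics/t5.png

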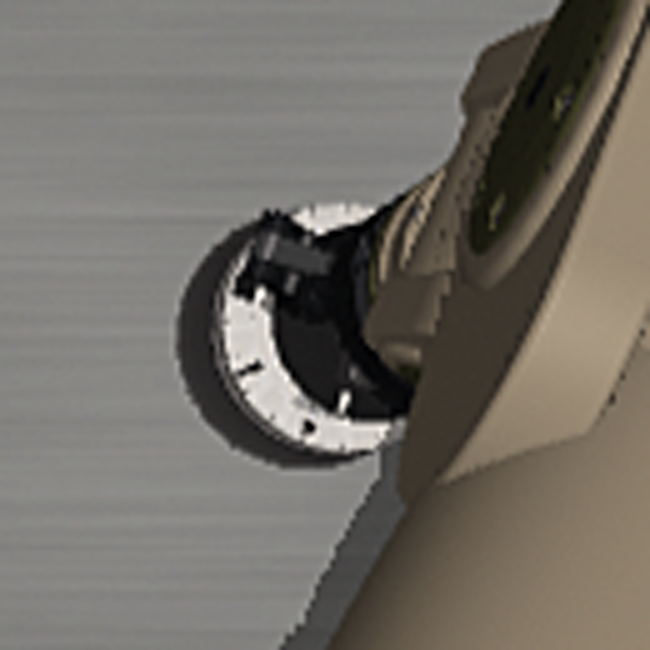

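```bash
python3 -m handwheel '[{"tx":0,"ty":0,"tz":0,"twist":0,"hand":0},{"tx":0,"ty":0,"tz":0,"twist":0,"hand":0},{"tx":0,"ty":0,"tz":0,"twist":0,"hand":0},{"tx":0,"ty":0,"tz":0,"twist":0,"hand":0}]' 80; python3 go.py .4813 -.1337 .195 68.5
cat > lidm.py <<'E'
from meas import *
from scipy.optimize import least_squares
import sys
zt=float(sys.argv[1]) # flange top z
for n in ['scene','top']:
    p=cam(n); H,W=p['z_map'].shape; v,u=np.mgrid[:H,:W]; K=p['mtx']; z=p['z_map']
    X=(np.stack([(u-K[0,2])/K[0,0]*z,(v-K[1,2])/K[1,1]*z,z],-1)-p['t'])@p['R']
    c=[.4815,-.1335]
    rho=np.hypot(X[...,0]-c[0],X[...,1]-c[1])
    m=(rho<.055)&(abs(X[...,2]-zt)<.004)&(p['img'].mean(2)<90)
    Q=X[m]
    # edge: flange pixels bordering lower-z/other stuff, outermost by angle
    P=np.array([px2w(p,a,b,zt)[:2] for a,b in zip(u[m],v[m])])
    print(n,len(Q),'zmed',np.median(Q[:,2]).round(4))
    q=P-P.mean(0)
    # plane fit for tilt
    A=np.c_[Q[:,:2]-Q[:,:2].mean(0),np.ones(len(Q))]; s=np.linalg.lstsq(A,Q[:,2],rcond=None)[0]; print(' tilt deg',np.degrees(s[:2]).round(1))
    hull=cv2.convexHull(P.astype(np.float32))[:,0]
    f=lambda o:np.hypot(*(hull-o[:2]).T)-.0395
    so=least_squares(f,P.mean(0),loss='soft_l1',f_scale=.0007); print(' hull circle',so.x.round(4),'res',(so.fun*1e3).round(1))
    PW=np.linalg.inv(K)@np.stack([u.ravel(),v.ravel(),np.ones(u.size)]); d=p['R'].T@PW; o=-p['R'].T@p['t']; G=(o[:,None]+d*((zt-o[2])/d[2])).T.reshape(H,W,3)
    rr=np.hypot(G[...,0]-so.x[0],G[...,1]-so.x[1]); g=p['img'].mean(2)
    for b in blobs(p,(rr>.031)&(rr<.0385)&(abs(X[...,2]-zt)<.006)&(g>100),zt,1):
        e=b[2][:2]-so.x; print('  line',b[0],b[1],b[2].round(4),np.degrees(np.arctan2(e[1],e[0])).round(1))
E
python3 lidm.py .1905
```

```text
clock: 6.53
tool_pos: [0.4808, -0.1328, 0.1975]
eef_rot: [0.131, 0.695, -0.131, 0.695]
contact_force: [0.4, -0.5, -0.7]
finger_gap: 0.0129
clock 6.53 tcp [ 0.4808 -0.1328  0.1975] yaw_y 68.6 gap 0.0129 F [ 0.4 -0.5 -0.7] T [0.02 0.01 0.01] j6 -0.057 tilt 0.02
tx,ty,tz [ 0.0025 -0.0006  0.0008] twist 0.1
scene 267 zmed 0.1918
 tilt deg [-0.8 -0.5]
 hull circle [ 0.4846 -0.1307] res [-0.2 -0.1 -0.3  0.2  0.7 -0.3  0.6 -0.5 -0.4 -0.9 -0.9 -0.2  0.8 -0.2
 -0.7 -1.1  0.9 -0.2 -1.3 -1.9 -0.6]
  line 1 [255. 119.] [ 0.4489 -0.1213  0.1905] 165.3
  line 3 [233. 129.] [ 0.5152 -0.1475  0.1905] -28.8
top 269 zmed 0.1913
 tilt deg [0.  0.1]
 hull circle [ 0.4816 -0.1349] res [-0.5 -0.  -0.8 -0.2 -0.5 -0.6 -0.3  0.4  0.4  0.7 -0.   1.   0.8 -0.1
 -0.8 -1.2 -1.2 -0.8  0.1 -3.7 -1.8]
  line 6 [317.3 258.5] [ 0.4502 -0.1219  0.1905] 157.6
```

Relative to the collar the lid sits about 1.5 mm too far in +x in both views, so I'll correct that and descend to just before seat contact.

```bash
python3 -m handwheel '[{"tx":0.005,"ty":-0.0005,"tz":-0.0014,"twist":0,"hand":0},{"tx":0.012,"ty":-0.0005,"tz":-0.0014,"twist":0,"hand":0},{"tx":0.018,"ty":-0.0005,"tz":-0.0014,"twist":0,"hand":0},{"tx":0.022,"ty":-0.0005,"tz":-0.0014,"twist":0,"hand":0},{"tx":0.026,"ty":-0.0005,"tz":-0.0014,"twist":0,"hand":0},{"tx":0.028,"ty":-0.0005,"tz":-0.0014,"twist":0,"hand":0},{"tx":0.028,"ty":-0.0005,"tz":-0.0014,"twist":0,"hand":0},{"tx":0.028,"ty":-0.0005,"tz":-0.0014,"twist":0,"hand":0}]' 80; python3 go.py .480 -.1332 .157 68.5
python3 - <<'E'
from h import *
p=cam('scene'); save(p,'s6.png',(200,90,300,190),6)
E
```

```text
clock: 7.3
tool_pos: [0.479, -0.1336, 0.1696]
eef_rot: [0.132, 0.695, -0.132, 0.695]
contact_force: [-0.3, 0.3, -0.5]
finger_gap: 0.013
clock 7.3 tcp [ 0.479  -0.1336  0.1696] yaw_y 68.5 gap 0.013 F [-0.3  0.3 -0.5] T [-0.01 -0.01 -0.04] j6 -0.058 tilt 0.01
tx,ty,tz [0.0126 0.0008 0.0007] twist -0.0
```

View pics/s6.png

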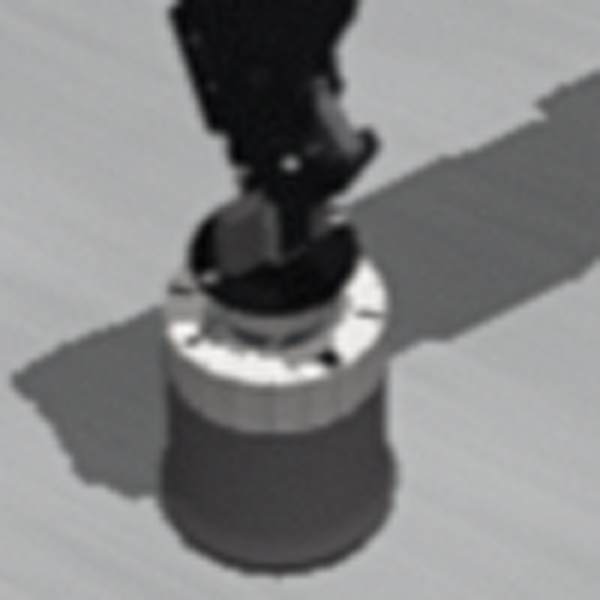

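```bash
python3 lidm.py .163
```

```text
scene 260 zmed 0.1639
 tilt deg [-1.5 -0.4]
 hull circle [ 0.4825 -0.1315] res [ 0.3  0.3  0.4  0.5  0.2 -1.4 -3.2 -3.2 -1.2 -0.9 -0.2  1.   1.9 -1.6
  0.6  0.4 -0.9 -0.6 -0.6 -0.7  0. ]
  line 1 [255. 126.] [ 0.4466 -0.1228  0.163 ] 166.3
  line 1 [259. 133.] [ 0.4641 -0.0978  0.163 ] 118.6
top 250 zmed 0.1637
 tilt deg [-0.4  0.7]
 hull circle [ 0.4804 -0.1346] res [-1.5 -1.4 -1.3 -0.1 -0.3 -0.1 -0.2  0.4  0.4  0.1  0.1  0.7  0.2  0.3
 -0.4 -0.6 -0.7 -0.7 -0.5 -0.3  0.  -1.5 -3.4 -2.3]
  line 5 [315.6 260.2] [ 0.4473 -0.1227  0.163 ] 160.3
```

The lid is within about 1 mm of the collar axis in both views and lined up with the gaps. Lowering slowly.

```bash
python3 -m handwheel '[{"tx":0.002,"ty":0,"tz":0,"twist":0,"hand":0},{"tx":0.004,"ty":0,"tz":0,"twist":0,"hand":0},{"tx":0.006,"ty":0,"tz":0,"twist":0,"hand":0},{"tx":0.008,"ty":0,"tz":0,"twist":0,"hand":0},{"tx":0.010,"ty":0,"tz":0,"twist":0,"hand":0},{"tx":0.010,"ty":0,"tz":0,"twist":0,"hand":0}]' 80; python3 go.py .480 -.1332 .1475 68.5;
```

```text
clock: 7.95
tool_pos: [0.4787, -0.1335, 0.1591]
eef_rot: [0.132, 0.695, -0.132, 0.694]
contact_force: [0.1, -0.4, -1.2]
finger_gap: 0.0128
clock 7.95 tcp [ 0.4787 -0.1335  0.1591] yaw_y 68.5 gap 0.0128 F [ 0.1 -0.4 -1.2] T [-0.   -0.02  0.02] j6 -0.058 tilt 0.05
tx,ty,tz [0.0116 0.0007 0.0011] twist 0.0
```

```bash
python3 -m handwheel '[{"tx":0.001,"ty":0,"tz":0,"twist":0,"hand":0},{"tx":0.0025,"ty":0,"tz":0,"twist":0,"hand":0},{"tx":0.004,"ty":0,"tz":0,"twist":0,"hand":0},{"tx":0.0055,"ty":0,"tz":0,"twist":0,"hand":0},{"tx":0.007,"ty":0,"tz":0,"twist":0,"hand":0},{"tx":0.007,"ty":0,"tz":0,"twist":0,"hand":0}]' 80; python3 go.py .480 -.1332 .1475 68.5;
```

```text
clock: 8.45
tool_pos: [0.4791, -0.1337, 0.1528]
eef_rot: [0.132, 0.695, -0.132, 0.695]
contact_force: [-0.0, 1.2, 2.2]
finger_gap: 0.013
clock 8.45 tcp [ 0.4791 -0.1337  0.1528] yaw_y 68.5 gap 0.013 F [-0.   1.2  2.2] T [ 0.05  0.21 -0.05] j6 -0.058 tilt 0.02
tx,ty,tz [0.0053 0.0008 0.0006] twist 0.0
```

```bash
python3 -m handwheel '[{"tx":0.001,"ty":0,"tz":0,"twist":0,"hand":0},{"tx":0.002,"ty":0,"tz":0,"twist":0,"hand":0},{"tx":0.003,"ty":0,"tz":0,"twist":0,"hand":0},{"tx":0.004,"ty":0,"tz":0,"twist":0,"hand":0},{"tx":0.0045,"ty":0,"tz":0,"twist":0,"hand":0},{"tx":0.005,"ty":0,"tz":0,"twist":0,"hand":0},{"tx":0.005,"ty":0,"tz":0,"twist":0,"hand":0}]' 80; python3 go.py .480 -.1332 .1475 68.5; python3 - <<'E'
from h import *
p=cam('scene'); save(p,'s7.png',(200,90,300,190),6)
E
python3 lidm.py .145
```

```text
clock: 9.03
tool_pos: [0.4791, -0.1336, 0.1477]
eef_rot: [0.132, 0.695, -0.132, 0.695]
contact_force: [-0.6, -0.0, 4.0]
finger_gap: 0.0131
clock 9.03 tcp [ 0.4791 -0.1336  0.1477] yaw_y 68.5 gap 0.0131 F [-0.6 -0.   4. ] T [ 0.02  0.17 -0.01] j6 -0.058 tilt 0.02
tx,ty,tz [0.0002 0.0007 0.0006] twist 0.0
scene 209 zmed 0.1426
 tilt deg [0.2 0.2]
 hull circle [ 0.4826 -0.131 ] res [-0.1  0.3 -0.   0.6 -0.6 -0.9 -1.5 -0.9 -2.3 -3.2 -3.  -0.9 -1.1 -0.8
 -1.  -2.  -1.9 -0.4  0. ]
  line 3 [255.3 131.7] [ 0.4488 -0.12    0.145 ] 162.0
  line 3 [259. 137.] [ 0.4612 -0.0994  0.145 ] 124.1
  line 2 [234.5 142. ] [ 0.5157 -0.1445  0.145 ] -22.2
top 148 zmed 0.1424
 tilt deg [-0.1  0.2]
 hull circle [ 0.4802 -0.135 ] res [-2.2 -2.5 -1.6  0.  -0.2  0.6  1.1 -0.  -0.3  0.2 -0.3 -0.1 -1.  -0.9
 -4.6]
  line 6 [313.8 260. ] [ 0.448  -0.1219  0.145 ] 157.9
```

View pics/s7.png

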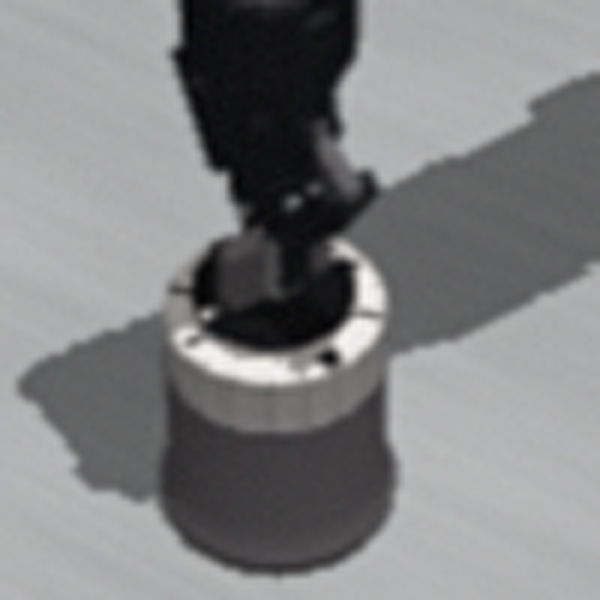

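The flange is almost at collar level and the force matches the seat spring near its bottom. I'll press a little further until the stop is felt, then hold.

```bash
python3 -m handwheel '[{"tx":0.0007,"ty":0,"tz":0,"twist":0,"hand":0},{"tx":0.0014,"ty":0,"tz":0,"twist":0,"hand":0},{"tx":0.002,"ty":0,"tz":0,"twist":0,"hand":0},{"tx":0.002,"ty":0,"tz":0,"twist":0,"hand":0},{"tx":0.002,"ty":0,"tz":0,"twist":0,"hand":0}]' 80; python3 go.py .480 -.1332 .1475 68.5
```

```text
clock: 9.6
tool_pos: [0.4792, -0.1337, 0.1471]
eef_rot: [0.132, 0.694, -0.132, 0.695]
contact_force: [-3.7, 1.3, 14.2]
finger_gap: 0.0132
clock 9.6 tcp [ 0.4792 -0.1337  0.1471] yaw_y 68.5 gap 0.0132 F [-3.7  1.3 14.2] T [ 0.31  0.81 -0.03] j6 -0.058 tilt 0.08
tx,ty,tz [-0.0004  0.0007  0.0006] twist 0.0
```

The stop is reached at 14 N. Hold there, then start the clockwise twist (positive about the downward tool x) in a short step to check it.

```bash
python3 -m handwheel '[{"tx":0,"ty":0,"tz":0,"twist":0,"hand":0},{"tx":0,"ty":0,"tz":0,"twist":0,"hand":0},{"tx":0,"ty":0,"tz":0,"twist":0,"hand":0},{"tx":0,"ty":0,"tz":0,"twist":0,"hand":0},{"tx":-0.0004,"ty":0,"tz":0,"twist":2,"hand":0},{"tx":-0.0004,"ty":0,"tz":0,"twist":4,"hand":0},{"tx":-0.0004,"ty":0,"tz":0,"twist":7,"hand":0},{"tx":-0.0004,"ty":0,"tz":0,"twist":10,"hand":0},{"tx":-0.0004,"ty":0,"tz":0,"twist":12,"hand":0},{"tx":-0.0004,"ty":0,"tz":0,"twist":12,"hand":0}]' 80; python3 go.py .480 -.1332 .1475 23.5
```

```text
clock: 10.43
tool_pos: [0.4792, -0.1335, 0.1472]
eef_rot: [0.204, 0.677, -0.204, 0.677]
contact_force: [-2.8, 1.8, 11.9]
finger_gap: 0.0126
clock 10.43 tcp [ 0.4792 -0.1335  0.1472] yaw_y 56.44 gap 0.0126 F [-2.8  1.8 11.9] T [0.42 0.67 0.09] j6 0.152 tilt 0.07
tx,ty,tz [-0.0003  0.0006  0.0005] twist 32.94
```

```bash
python3 -m handwheel '[{"tx":0,"ty":0,"tz":0,"twist":3,"hand":0},{"tx":0,"ty":0,"tz":0,"twist":7,"hand":0},{"tx":0,"ty":0,"tz":0,"twist":11,"hand":0},{"tx":0,"ty":0,"tz":0,"twist":15,"hand":0},{"tx":0,"ty":0,"tz":0,"twist":19,"hand":0},{"tx":0,"ty":0,"tz":0,"twist":23,"hand":0},{"tx":0,"ty":0,"tz":0,"twist":27,"hand":0},{"tx":0,"ty":0,"tz":0,"twist":30,"hand":0},{"tx":0,"ty":0,"tz":0,"twist":32,"hand":0},{"tx":0,"ty":0,"tz":0,"twist":33,"hand":0}]' 80; python3 go.py .480 -.1332 .1475 23.5
python3 lidm.py .1435
python3 - <<'E'
from h import *
p=cam('scene'); save(p,'s8.png',(200,90,300,190),6)
p=cam('top'); save(p,'t8.png',(260,190,360,290),6)
E
```

```text
clock: 11.27
tool_pos: [0.4796, -0.133, 0.1472]
eef_rot: [0.389, 0.591, -0.387, 0.592]
contact_force: [-1.2, 3.3, 10.9]
finger_gap: 0.0129
clock 11.27 tcp [ 0.4796 -0.133   0.1472] yaw_y 23.46 gap 0.0129 F [-1.2  3.3 10.9] T [0.79 0.37 0.14] j6 0.728 tilt 0.13
tx,ty,tz [-0.0003  0.0003  0.0003] twist -0.04
scene 235 zmed 0.1417
 tilt deg [-0.4 -0.1]
 hull circle [ 0.4829 -0.1304] res [ 1.  -0.4 -2.  -1.4 -0.   0.   0.3 -0.5 -0.7 -0.3 -2.9 -1.5 -2.2 -1.9
 -1.3 -1.1 -1.7 -0.9 -0.9  1.5]
  line 4 [259.  137.5] [ 0.4616 -0.0992  0.1435] 124.3
top 264 zmed 0.1413
 tilt deg [-0.4  0.6]
 hull circle [ 0.4807 -0.1349] res [ -2.1  -1.6  -0.7   0.1   0.3  -0.3   0.    0.4   1.1   0.5   0.   -0.2
  -0.2   0.    0.9   0.3  -0.1  -0.4  -0.5  -0.5  -0.3  -4.4  -6.5 -13.1]
  line 8 [304.8 251. ] [ 0.4667 -0.1035  0.1435] 114.1
```

View pics/s8.png

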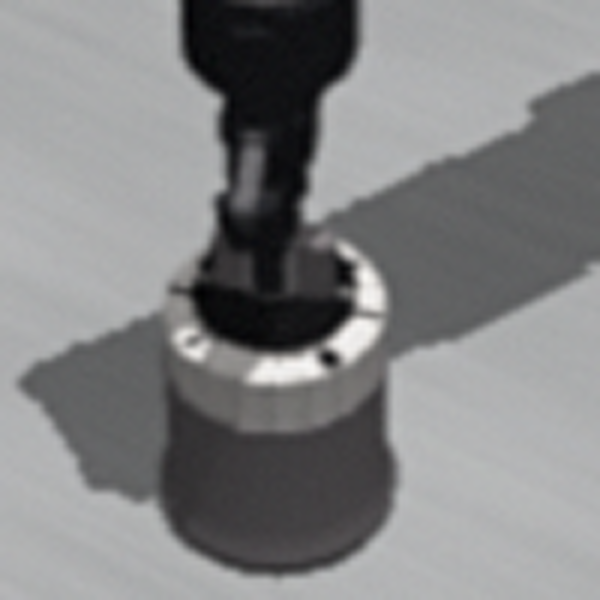

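View pics/t8.png

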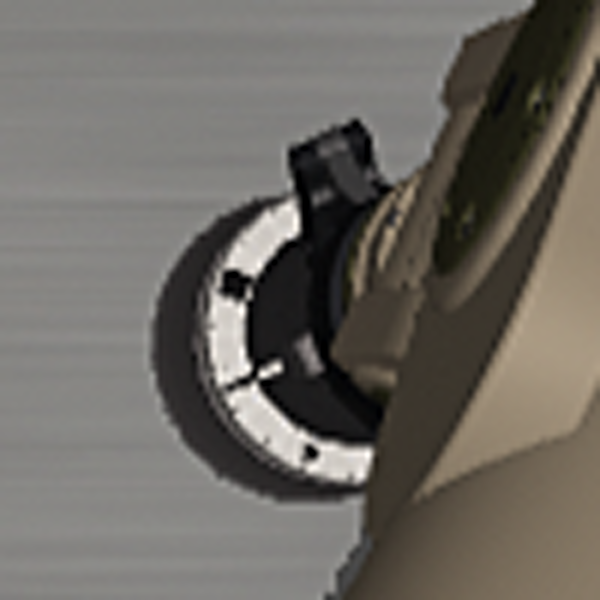

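In the top crop the bright line at (268,371) points at the pulse bar at (240,383), and the measured line angle is 114.1° against 113.7° for the bar. I'll let it settle, check once more and hand in.

```bash
python3 -m handwheel '[{"tx":0,"ty":0,"tz":0,"twist":0,"hand":0},{"tx":0,"ty":0,"tz":0,"twist":0,"hand":0},{"tx":0,"ty":0,"tz":0,"twist":0,"hand":0},{"tx":0,"ty":0,"tz":0,"twist":0,"hand":0},{"tx":0,"ty":0,"tz":0,"twist":0,"hand":0},{"tx":0,"ty":0,"tz":0,"twist":0,"hand":0}]' 80; python3 go.py .480 -.1332 .1475 23.5
python3 lidm.py .1435 | grep -A9 top
python3 - <<'E'
from h import *
print(r.read_state()['qd'].round(4))
p=cam('scene')
for th in ['jar','bowl','scraper']:
    d=r.search_frame(p,th)[0]; print(th,d['score'],c2w(p,d['centre']).round(3))
E
```

```text
clock: 11.97
tool_pos: [0.4796, -0.133, 0.1472]
eef_rot: [0.388, 0.591, -0.387, 0.592]
contact_force: [-1.2, 3.1, 11.0]
finger_gap: 0.0126
clock 11.97 tcp [ 0.4796 -0.133   0.1472] yaw_y 23.56 gap 0.0126 F [-1.2  3.1 11. ] T [0.76 0.41 0.09] j6 0.727 tilt 0.13
tx,ty,tz [-0.0003  0.0003  0.0003] twist 0.06
top 259 zmed 0.1414
 tilt deg [0.4 0.1]
 hull circle [ 0.4803 -0.1352] res [-2.1 -1.1 -0.2 -0.1  0.1  0.1  0.7  1.3 -0.2 -0.2  0.3  0.8  0.  -0.4
 -0.9 -0.9 -0.7 -6.9 -3.3]
  line 7 [305. 251.] [ 0.4667 -0.104   0.1435] 113.7
[ 0.0015 -0.0007 -0.0001  0.0038 -0.      0.0001]
jar 0.71 [0.745 0.023 0.079]
bowl 0.42 [0.742 0.022 0.082]
scraper 0.75 [ 0.494 -0.119  0.143]
```

```bash
python3 - <<'E'
from h import *
p=cam('scene'); save(p,'s9.png')
E
```

```text
(no output)
```

View pics/s9.png

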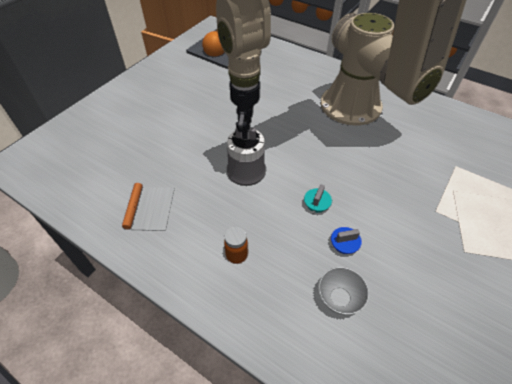

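The jar at (237,245), bowl at (343,291) and scraper at (149,208) are all where they were in the first picture. The lid is gripped in the collar. Handing in.

```bash
python3 -c "
from workcell import r
r.close_job()"
```

```text
the job is handed in; nothing more can be done
```

I fitted the black lid, with its pins in the gaps, and pressed it to the seat's stop, where the push reached about 14 N. I held it there for about 0.4 s, then twisted it 45° clockwise without passing the pulse mark. I handed it in at about 12 s with the gripper still closed on the bar.

**Last checks:**
- **Angle:** the lid's bright line measured 113.7–114.1°, against 113.7° for the pulse mark.
- **Position:** the lid was within about 1 mm of the collar axis and level to within half a degree.
- **Height:** it was still pressed fully down; I judged this from the tool height, the push force and the camera depth.
- **Grip:** the fingers held the bar at a 12.6 mm gap with 80 N commanded. The push was about 11 N, the return-spring moment about 0.1 N m, and the arm was still.

**Disagreements:**
- **Cameras:** the two differed by about 3.5 mm in absolute position, so I aligned the lid relative to the collar within each view.
- **Detector:** the last run gave wrong positions for the bowl and the scraper. The final picture showed the jar, bowl and scraper where they started.
- **Not measured:** the seat and drive ring cannot be read directly, so their values are inferred from force and angle.

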